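# Purge and gauge the die bore

## Task

Before the shift's first rivets, check the bore of the green gauging fixture: press the red purge plunger fully down to its stop and let it spring back up. Then take the gauge rod from its sloping rest by the yellow handle, put it down the guide tube until the brass collar sits on the tube's mouth, and draw it out again. Finish still holding the rod in the gripper, level and motionless, with its tip 10 to 20 cm above the white reading disc and the rod touching nothing else; leave the other things on the bench where they are.

Things in the scene. Friction and masses are not known exactly. Their poses are not given: they have to be found in the camera images.
- fixture: green plate 100 x 180 x 16 mm, fixed to the bench, somewhere left or right; origin under its centre, z up. On its -y half, 50 mm from the centre, stands the steel guide tube (outside 36 mm, bore 16 mm, open at the top, 101 mm above the bench, bore 85 mm deep); on its +y half, 50 mm from the centre, the purge plunger. Its yaw varies.
- tube_mouth (a point): centre of the guide tube's open mouth, 101 mm above the bench; its axes are the fixture's (z up the bore's axis)
- plunger (a joint): travel of the purge plunger, m: 0 up, 0.014 fully down at its stop; a spring returns it (3 N to start, 8 N at the stop)
- plunger_top (a point): centre of the top face of the red plunger head (36 mm across, 12 mm thick), 88 mm above the bench when up; it sits on an aluminium housing 44 mm across and 56 mm high
- rest: grey fixed rest for the rod, base 130 x 80 x 10 mm, origin under its centre; a sloping channel 25 mm wide carries the rod at 45 degrees, the tip low towards the rest's +x, the handle high towards its -x. The rod lifts straight up out of the channel; the channel's side walls reach 5 mm above the rod's axis and its upper end carries the collar; a rubber pad 16 mm wide supports the underside of the handle from 99 to 113 mm from the tip. Yaw varies.
- rod: gauge rod, 163 mm long, about 0.12 kg; origin at the tip's end, z along the rod from tip to handle. From the tip: steel rod 10 mm across with black rings (the first 8 mm taper to 4 mm), brass collar 30 mm across from 80 to 88 mm, square yellow handle 18 x 18 mm (flats across its x and y) from 88 to 163 mm. It starts leaning at 45 degrees in the rest with its y level and its x to the upper side; centre of mass about 88 mm from the tip.
- rod_tip (a point): end of the rod's tip (the rod's origin)
- rod_collar (a point): centre of the collar's underside, 80 mm from the tip; it rests on the tube's mouth when the rod is fully in
- rod_grip (a point): point on the handle's axis 130 mm from the tip, where the fingers can close on the two upright flats (the y faces); about 122 mm above the bench in the rest
- card: reading disc, white with a black rim, 120 mm across and 5 mm thick, fixed flat on the bench; origin under its centre
- hammer: hammer with wooden handle, bystander; origin on the handle's line
- tin: tin, 66 mm across, 100 mm high, bystander; origin under its centre
- jar: jar, 60 mm across, 80 mm high, bystander; origin under its centre
- bush: brass bush, 52 mm across, 22 mm high, bystander; origin under its centre
Things that resemble listed ones, but are neither listed nor needed, are in the scene too. Leave any pink look-alike of the fixture alone.

How it is judged:
On the way, in this order (a step that is already met when the one before it is completed fails the run):
1. the purge plunger is pressed down to its stop (13 of 14 mm or more) (value of joint plunger above 0.0125 m), for 0.1 s.
2. the plunger has sprung back up (value of joint plunger below 0.003 m), for 0.1 s.
3. the gauge rod is upright in the tube with its collar seated on the mouth (within 4 mm) (horizontal distance between rod_collar and tube_mouth below 0.006 m and z of rod_collar in the frame of tube_mouth below 0.004 m and angle between the z axis of rod and the z axis of fixture, either way round below 0.1 rad and z of rod_tip in the frame of tube_mouth below -0.07 m), for 0.1 s.
At the end, for the whole second after the job is handed in: the fingers still hold the rod; it lies level within 11 degrees, with its tip 80 to 230 mm above the bench and within 60 mm horizontally of the disc's centre (over the disc), slower than 20 mm/s, touching no other thing; the plunger is up (angle between rod's own z axis and vertical between 1.37 and 1.77 rad and horizontal distance between rod_tip and card below 0.06 m and height (world z) of rod_tip between 0.08 and 0.23 m and height (world z) of rod_grip above 0.07 m and contact force between rod and the fingers above 1 N and contact force between rod and fixture below 0.1 N and contact force between rod and rest below 0.1 N and contact force between rod and card below 0.1 N and contact force between rod and hammer below 0.1 N and contact force between rod and tin below 0.1 N and contact force between rod and jar below 0.1 N and contact force between rod and bush below 0.1 N and linear speed of rod below 0.02 m/s and value of joint plunger below 0.003 m); the arm keeps its last pose, push and grip.
It fails at once if another thing on the bench (hammer, tin, jar, bush) is displaced by more than 40 mm (distance of any of hammer, tin, jar, bush from where it was at the start of the episode above 0.04 m).
It also fails if it takes over 61 s, if anything falls off the work surface, if the arm or the gripper's body presses on something with over 40 N, if the wrist force passes 120 N, or if a joint passes its speed limit or range.

## Robot

A 6-joint arm with a two-finger parallel gripper is mounted at the origin on the work surface. World frame = base frame: x ahead of the robot, y to its left, z up, the work surface at z = 0. Lengths are in m, angles in rad, forces in N, time in s.
With the tool pointing down it reaches from about 0.275 to 0.725 m from the base axis. Payload 5.6 kg.
Tool frame: the origin (TCP) lies between the finger pads; the fingertips stand 25 mm ahead of it and the grasp point (between the pads) lies 6 mm ahead of it; z points along the fingers, y is the direction in which the jaws open and shut (so a half turn about z gives the same grasp; the last joint's range is limited). The gripper opens to 85 mm and grips with 20 to 120 N. Pads are 22 mm wide; open, the fingers measure 114 mm over their backs; the gripper's body (76 mm by 85 mm) begins 54 mm behind the grasp point. The pads swing forward as they close: fully open they stand 13 mm farther back than shut.
Start: joints at [-0.994, 0.255, 0.108, 0, -1.424, -0.285], TCP at [0.158, -0.527, 0.256] pointing down, gripper open.
Joint ranges: [-2.95, 2.95], [-1.21, 1.97], [-1.09, 1.5], [-2.87, 1.71], [-2.94, -0.07], [-3.05, 3.05]. Speed limits (rad/s): [2.57, 2.57, 3.14, 3.14, 3.14, 3.14].

## Interface

Orientations are given as a unit quaternion [w, x, y, z].
In Python, from bench import ctrl, grab_frame gives the robot as it stands. Calls block until the motion is done:
- ctrl.goto(position, orientation): joint-space move of the TCP to a pose.
- ctrl.servo_line(position, feed=0.15, rot=None): straight line of the TCP; rot=None keeps the orientation; feed is the mean speed in m/s.
- ctrl.set_joints(angles): joint-space move.
- ctrl.grip(opening): opening from 0.0 (shut) to 1.0 (fully open); the grip force is fixed at half the most; returns when the fingers have stopped.
- ctrl.dwell(seconds).
- ctrl.ik(position, orientation): joint angles nearest the present ones, or None.
- grab_frame(name): name is "scene" or "side" or "wrist"; returns a dict with "image" (420x560x3 uint8, blue, green, red), "fov_y" (degrees; the focal length in pixels is half the picture's height over the tangent of half this angle, whatever the lens; pixels are square), "cx", "cy" (the principal point, pixels), "R" (3x3) and "t" (3): a world point X has camera coordinates R X + t. Camera axes: x right, y down, z forward; pixel columns grow to the right and rows downward; lengths in m; the calibration is good to about 2 mm. A picture is of the moment at which its call begins. There is no depth.
A pose or a line that the arm cannot do raises ctrl.Unreachable and nothing moves.
- ctrl.job_done(): hands the job in, once; it reports no verdict.
Readings, each from a call of its own:
- ctrl.get_t(): time.
- ctrl.get_joint_pos(): joint angles.
- ctrl.get_qvel(): joint speeds.
- ctrl.get_tau(): joint torques, N m.
- ctrl.get_position(): TCP position.
- ctrl.get_tool_rot(): TCP orientation.
- ctrl.get_force(): force on the tool from outside, world axes, zero at the start.
- ctrl.get_wrist_torque(): the same for the moment, N m.
- ctrl.get_width(): opening from 0.0 (shut) to 1.0 (fully open).
Only numpy, scipy, OpenCV 4.12 (cv2) and the standard library are available. Lean on these libraries where they do the work, as an engineer would, in place of code of your own. Each camera call takes 0.05 s, during which the arm holds its last target. There are 200 camera calls.

## Working session

There is one attempt and no reset: what is moved stays moved. The work goes in short steps, each a Python script; the robot and the scene stay as the last script left them, time stands still between calls to the robot, and variables do not carry over. Pictures are saved under pics/ and viewed, about 8 in all and at most 12, crops included, and the job is handed in when it is done.

```bash
mkdir -p pics; ls
cat > h.py <<'E'
import numpy as np, cv2
from bench import ctrl, grab_frame
from scipy.spatial.transform import Rotation as Rot
def proj(f,X):
    h=f["image"].shape[0]; F=h/2/np.tan(np.radians(f["fov_y"])/2)
    c=np.asarray(f["R"])@np.asarray(X,float)+np.asarray(f["t"]); return np.array([f["cx"]+F*c[0]/c[2],f["cy"]+F*c[1]/c[2]])
def ray(f,uv):
    h=f["image"].shape[0]; F=h/2/np.tan(np.radians(f["fov_y"])/2); R=np.asarray(f["R"])
    d=R.T@np.array([(uv[0]-f["cx"])/F,(uv[1]-f["cy"])/F,1.]); return -R.T@np.asarray(f["t"]),d/np.linalg.norm(d)
def onplane(f,uv,z):
    o,d=ray(f,uv); return o+d*(z-o[2])/d[2]
def two(f,u,g,v):
    o1,d1=ray(f,u); o2,d2=ray(g,v)
    s=np.linalg.lstsq(np.c_[d1,-d2],o2-o1,rcond=None)[0]
    a=o1+s[0]*d1; b=o2+s[1]*d2; return (a+b)/2,np.linalg.norm(a-b)
def quat(R): 
    q=Rot.from_matrix(R).as_quat(); return [q[3],q[0],q[1],q[2]]
def tool(z,y):
    z=np.array(z,float);z/=np.linalg.norm(z);y=np.array(y,float);y-=z*(y@z);y/=np.linalg.norm(y)
    return quat(np.c_[np.cross(y,z),y,z])
E
python3 - <<'E'
from h import *
import pickle
fs={n:grab_frame(n) for n in("scene","side","wrist")}
pickle.dump(fs,open("f0.pkl","wb"))
for n,f in fs.items():
    cv2.imwrite(f"pics/{n}0.png",f["image"]); R=np.array(f["R"]);print(n,f["fov_y"],f["cx"],f["cy"],-R.T@f["t"],R[2])
print(ctrl.get_t(),ctrl.get_tool_rot())
E
```

```text
pics
scene 52.383586895794416 280.6472359000791 211.48987090313128 [ 0.87032161 -0.42159756  0.96684403] [-0.35790709  0.45830111 -0.81354939]
side 56.46732781465392 271.59672276492967 211.41003264024954 [0.44825274 0.77417072 0.76478963] [ 0.06375462 -0.7279761  -0.68263177]
wrist 64.32038608098435 277.15242930071514 211.51517025261427 [ 0.08974101 -0.5479466   0.37302068] [ 0.26872327  0.08237118 -0.95968891]
0.15 [-1.42059932e-04 -1.45366684e-01  9.89377587e-01  7.05155544e-04]
```

View pics/scene0.png

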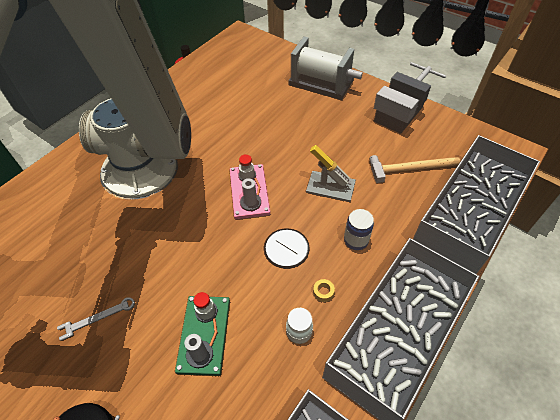

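View pics/side0.png

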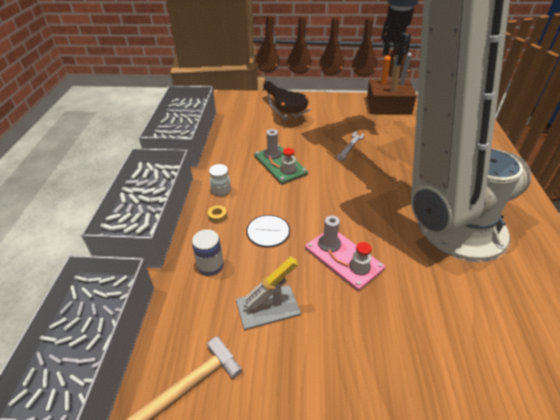

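The scene view shows the green fixture with its plunger at about (202,299) and tube mouth at (194,343). The card is at (287,247), the rod handle runs (312,150)–(335,168), and the pink decoy is at (250,190). The side view shows the same layout: fixture (280,163), card (268,231), handle (282,272).

```bash
cat > m0.py <<'E'
from h import *
import pickle
fs=pickle.load(open("f0.pkl","rb")); S,D=fs["scene"],fs["side"]
def mask(f,lo,hi,box):
    m=cv2.inRange(cv2.cvtColor(f["image"],cv2.COLOR_BGR2HSV),lo,hi); k=np.zeros_like(m); x0,y0,x1,y1=box; k[y0:y1,x0:x1]=m[y0:y1,x0:x1]
    c=max(cv2.findContours(k,cv2.RETR_EXTERNAL,cv2.CHAIN_APPROX_NONE)[0],key=cv2.contourArea); return c
def cen(c): m=cv2.moments(c); return np.array([m["m10"],m["m01"]])/m["m00"]
B={"green":((40,80,30),(85,255,255),(165,280,240,385),(245,135,315,190)),
 "red":((0,150,90),(5,255,255),(185,285,222,315),(278,143,300,165)),
 "card":((0,0,170),(179,60,255),(260,225,315,270),(240,210,295,250)),
 "handle":((20,150,100),(32,255,255),(300,140,340,180),(255,250,305,295))}
C={}
for n,(lo,hi,b1,b2) in B.items():
    a,b=mask(S,lo,hi,b1),mask(D,lo,hi,b2); C[n]=(a,b)
    ua,ub=cen(a),cen(b); p,e=two(S,ua,D,ub); print(n,ua.round(1),ub.round(1),cv2.contourArea(a),cv2.contourArea(b),p.round(4),round(e,4))
for n,z in(("green",.016),("card",.005),("red",.084)):
    for f,c in zip((S,D),C[n]):
        print(n,onplane(f,cen(cv2.convexHull(c)),z).round(4))
for f,c in zip((S,D),C["green"]):
    r=cv2.boxPoints(cv2.minAreaRect(c)); h=cv2.convexHull(c); q=cv2.approxPolyDP(h,6,True)[:,0]
    print([onplane(f,x,.016)[:2].round(3).tolist() for x in q])
N=[]
for f,c in zip((S,D),C["handle"]):
    v=cv2.fitLine(c,cv2.DIST_L2,0,.01,.01).ravel(); p=v[2:]; 
    _,d1=ray(f,p-15*v[:2]); o,d2=ray(f,p+15*v[:2]); n=np.cross(d1,d2); N.append((n/np.linalg.norm(n),o))
ax=np.cross(N[0][0],N[1][0]); ax/=np.linalg.norm(ax); ax*=np.sign(ax[2])
print("handle axis",ax, "yaw tip dir",np.degrees(np.arctan2(-ax[1],-ax[0])),"elev",np.degrees(np.arcsin(ax[2])))
E
python3 m0.py
```

```text
green [204.4 336.9] [273.8 167.9] 1816.5 109.5 [ 0.5207 -0.2627 -0.0068] 0.016
red [201.  299.3] [288.2 151.5] 160.0 52.5 [ 0.481  -0.2209  0.0838] 0.0017
card [286.3 247.5] [267.8 229.8] 1132.0 922.0 [0.5259 0.0367 0.0036] 0.0033
handle [321.7 155.6] [281.1 271.4] 177.5 350.5 [0.4764 0.2678 0.1202] 0.0012
green [ 0.5168 -0.2686  0.016 ]
green [ 0.5174 -0.2279  0.016 ]
card [0.5282 0.0364 0.005 ]
card [0.5243 0.0371 0.005 ]
red [ 0.4817 -0.2206  0.084 ]
red [ 0.4803 -0.2214  0.084 ]
[[0.5, -0.163], [0.603, -0.311], [0.525, -0.364], [0.423, -0.216]]
[[0.46, -0.193], [0.509, -0.181], [0.579, -0.296]]
handle axis [-0.67059006 -0.26945632  0.69116008] yaw tip dir 21.89123510393113 elev 43.722009486524186
```

```bash
python3 -c "
import cv2
a=cv2.imread('pics/scene0.png');b=cv2.imread('pics/side0.png')
c=[cv2.resize(x,(400,300),interpolation=cv2.INTER_CUBIC) for x in (a[280:385,160:300],a[135:210,290:390],b[135:195,245:325],b[250:332,225:334])]
import numpy as np
cv2.imwrite('pics/crop1.png',np.vstack([np.hstack(c[:2]),np.hstack(c[2:])]))"
```

```text
(no output)
```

View pics/crop1.png

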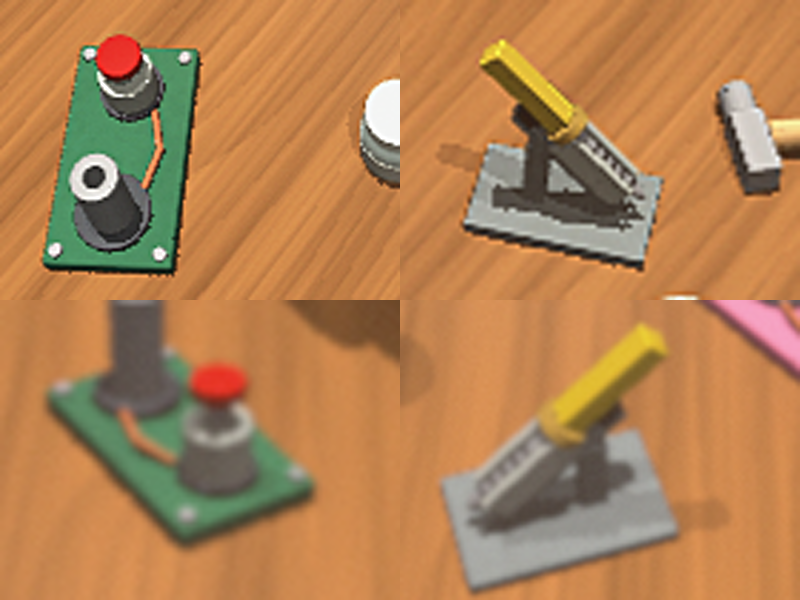

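```bash
cat > plan.py <<'E'
from h import *
t0=ctrl.get_t()
yaw=np.radians(21.9); X=np.array([np.cos(yaw),np.sin(yaw),0]); U=np.array([0,0,1.]); 
grip0=np.array([.4764,.2678,.1202]); mouth=np.array([.5415,-.3045,.101]); card=np.array([.526,.0367,.005])
def pose(g,A,elev,phi,s):
    # rod grip point g, A = horizontal dir tipwards, elev= rod handle elevation(deg), phi = tool angle from -rodz (deg); returns TCP pos, quat
    e=np.radians(elev); zr=-A*np.cos(e)+U*np.sin(e); xr=A*np.sin(e)+U*np.cos(e)  # xr upper side
    p=np.radians(phi); zt=-zr*np.cos(p)-xr*np.sin(p)
    return g-.006*zt, tool(zt,s*np.cross(zr,xr))
if __name__=="__main__":
  for phi in(0,10,20,30,45):
    for s in(1,-1):
        r=[]
        q=ctrl.ik(*pose(grip0,X,45,phi,s)); up=ctrl.ik(*pose(grip0+[0,0,.08],X,45,phi,s))
        r.append(q is not None and up is not None)
        ins=[];lev=[]
        for az in range(-180,180,15):
            a=np.radians(az); A=np.array([np.cos(a),np.sin(a),0])
            c=[ctrl.ik(*pose(mouth+[0,0,.05+h],A,90,phi,s)) for h in(0,.1)]
            if all(x is not None for x in c): ins.append((az,round(c[0][5],1)))
            l=ctrl.ik(*pose(card+[0,0,.15]-A*.13,A,0,phi,s))
            if l is not None: lev.append((az,round(l[5],1)))
        print(phi,s,r,None if q is None else np.round(q,2),"INS",ins,"LEV",lev)
  print(ctrl.get_t()-t0)
E
python3 plan.py
python3 - <<'E'
from h import *
q=ctrl.get_tool_rot()
ctrl.grip(0.0)
ctrl.goto([.49,-.25,.27],q)
f=grab_frame("wrist"); cv2.imwrite("pics/w1.png",f["image"]); import pickle; pickle.dump(f,open("w1.pkl","wb"))
print(ctrl.get_t(),ctrl.get_force(),ctrl.get_position())
for X in([.484,-.2225,.088],[.5415,-.3045,.101]): print(proj(f,X))
E
```

```text
0 1 [False] None INS [(-180, np.float64(1.8)), (-165, np.float64(2.1)), (-150, np.float64(2.4)), (-135, np.float64(2.6)), (-120, np.float64(2.9)), (-90, np.float64(-2.9)), (-75, np.float64(-2.6)), (-60, np.float64(-2.4)), (-45, np.float64(-2.1)), (-30, np.float64(-1.8)), (-15, np.float64(-1.6)), (0, np.float64(-1.3)), (15, np.float64(-1.0)), (30, np.float64(-0.8)), (45, np.float64(-0.5)), (60, np.float64(-0.3)), (75, np.float64(-0.0)), (90, np.float64(0.3)), (105, np.float64(0.5)), (120, np.float64(0.8)), (135, np.float64(1.0)), (150, np.float64(1.3)), (165, np.float64(1.6))] LEV [(-135, np.float64(2.2)), (-120, np.float64(2.1)), (-105, np.float64(2.0)), (-90, np.float64(1.9)), (-75, np.float64(1.8)), (-60, np.float64(1.7)), (-45, np.float64(1.5)), (30, np.float64(1.3)), (45, np.float64(1.1)), (60, np.float64(0.9)), (75, np.float64(0.7)), (90, np.float64(0.6)), (105, np.float64(0.5)), (120, np.float64(0.2)), (135, np.float64(-0.1))]
0 -1 [False] None INS [(-180, np.float64(-1.3)), (-165, np.float64(-1.0)), (-150, np.float64(-0.8)), (-135, np.float64(-0.5)), (-120, np.float64(-0.3)), 
[... 8251 characters left out ...]
(2.3)), (75, np.float64(2.3)), (90, np.float64(2.4)), (105, np.float64(2.4))] LEV [(-165, np.float64(-1.7)), (-150, np.float64(-1.4)), (-135, np.float64(-1.3)), (-120, np.float64(-1.2)), (-105, np.float64(-1.1)), (-90, np.float64(-1.0)), (-75, np.float64(-1.0)), (-60, np.float64(-1.0)), (-45, np.float64(-0.9)), (-30, np.float64(-0.9)), (30, np.float64(2.8)), (60, np.float64(-2.9)), (75, np.float64(-2.8)), (90, np.float64(-2.7)), (105, np.float64(-2.6)), (120, np.float64(-2.5)), (135, np.float64(-2.4)), (150, np.float64(-2.3)), (165, np.float64(-2.2))]
0.0
2.5583 [-0.27469189  0.8415225  -0.12489225] [ 0.48946361 -0.25091595  0.27003991]
[308.81021763 197.8189775 ]
[205.07039701 234.94025196]
```

View pics/w1.png

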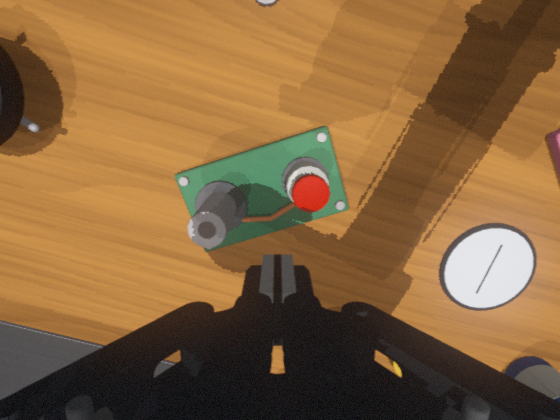

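The wrist view shows the plunger head at (311,194) and the tube mouth with its bore at (207,229). Both lie within 5 px of where I predicted them. Next I refine the positions and press.

Run:
```python
from h import *
import pickle
f=pickle.load(open("w1.pkl","rb")); S=pickle.load(open("f0.pkl","rb"))["scene"]
hsv=cv2.cvtColor(f["image"],cv2.COLOR_BGR2HSV)
m=cv2.inRange(hsv,(0,150,90),(6,255,255)); c=max(cv2.findContours(m,0,1)[0],key=cv2.contourArea); el=cv2.fitEllipse(c)
print("red ellipse",el)
P=onplane(f,el[0],.086); print("plunger",P)
def bore(f,x,y,r):
    g=cv2.cvtColor(f["image"],cv2.COLOR_BGR2GRAY)[y-r:y+r+1,x-r:x+r+1]; g=cv2.resize(g,None,fx=4,fy=4,interpolation=cv2.INTER_CUBIC)
    t,b=cv2.threshold(g,0,255,cv2.THRESH_BINARY_INV|cv2.THRESH_OTSU)
    n,l,s,ce=cv2.connectedComponentsWithStats(b); k=l[g.shape[0]//2,g.shape[1]//2]; print(t,s[k]/4)
    return (ce[k]+.5)/4-.5+[x-r,y-r]
for fr,x,y,r in((f,207,229,11),(S,193,342,5)):
    u=bore(fr,x,y,r); print("mouth",u,onplane(fr,u,.101))
print(onplane(f,[207,229],.101))
a=[onplane(f,u,.016) for u in ([183,181],[322,137],[340,206])]; print("screws",[p[:2].round(4) for p in a])
print("card",onplane(f,[488,266],.005))
q=ctrl.get_tool_rot()
ctrl.goto([P[0],P[1],.125],q)
for z in(.101,.0975,.096,.0945):
    ctrl.servo_line([P[0],P[1],z],feed=.06); F=np.array(ctrl.get_force()); print(z,ctrl.get_position()[2],F.round(1))
    if abs(F[2])>14: break
ctrl.dwell(.25); F=np.array(ctrl.get_force()); print(ctrl.get_position(),F)
```

```text
red ellipse ((310.17645263671875, 192.98355102539062), (36.123321533203125, 36.64773178100586), 72.14202880859375)
plunger [ 0.47967645 -0.22239327  0.086     ]
104.0 [  2.     3.25  18.5   17.25 988.  ]
mouth [206.64549595 229.47279858] [ 0.5359395  -0.30433551  0.101     ]
142.0 [  1.   1.   8.   8. 203.]
mouth [192.42087438 341.55110837] [ 0.53883598 -0.30377005  0.101     ]
[ 0.53540456 -0.30413155  0.101     ]
screws [array([ 0.5212, -0.3527]), array([ 0.4302, -0.218 ]), array([ 0.4981, -0.173 ])]
card [0.52082368 0.03418032 0.005     ]
0.101 0.10238058300982213 [ 3.8 -0.7  5.3]
0.0975 0.09922032988185939 [ 2.8 -0.6  7. ]
0.096 0.09894882947704169 [-0.5  1.2 15.3]
[ 0.48171726 -0.22319157  0.09898187] [ 0.55073322  1.89111418 14.97829876]
```

Run:
```python
from h import *
from plan import *
import pickle
p=np.array(ctrl.get_position()); ctrl.servo_line([p[0],p[1],.20],feed=.15); print(ctrl.get_force(),ctrl.get_t())
P,q=pose(grip0,X,45,30,-1); zt=Rot.from_quat([q[1],q[2],q[3],q[0]]).as_matrix()[:,2]
ctrl.goto(P-zt*.14+[0,0,.02],q); ctrl.grip(1.0)
fs={n:grab_frame(n) for n in("wrist","scene")}
pickle.dump(fs,open("f2.pkl","wb"))
cv2.imwrite("pics/w2.png",fs["wrist"]["image"]);print(ctrl.get_t())
A=np.array([-.67,-.27,.69]); zr=np.r_[-X[:2]*.707,.707]
print([proj(fs["wrist"],grip0+zr*d).round(1) for d in (-.05,0,.033)])
```

```text
[ 0.36822665 -1.18474198 -0.0670434 ] 5.3417
8.0667
[array([276.4, 168. ]), array([276.3, 204.2]), array([276.3, 233.1])]
```

View pics/w2.png

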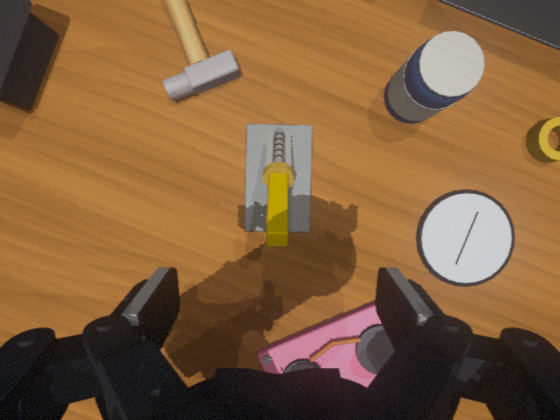

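The wrist view shows the handle almost on the image's centre line, end at (277,245) and collar at (279,172), with the rod tip at (279,130). The yaw is off by 1–2°, so I correct for that and grasp.

Run:
```python
from h import *
import plan
from plan import *
import pickle
f=pickle.load(open("f2.pkl","rb"))["wrist"]
hsv=cv2.cvtColor(f["image"],cv2.COLOR_BGR2HSV); m=cv2.inRange(hsv,(20,150,60),(33,255,255)); m[:168]=0; m[260:]=0; m[:,:250]=0; m[:,310:]=0
rows=[(r,np.flatnonzero(m[r]).mean()) for r in range(185,240) if m[r].any()]
k=np.polyfit(*zip(*rows),1); print("handle cols at 185,235",np.polyval(k,[185,235]))
a=onplane(f,(np.polyval(k,238),238),.150); b=onplane(f,(279.3,132),.033)
d=(b-a)[:2]; yw=np.arctan2(d[1],d[0]); print(a,b,np.degrees(yw))
Y=np.array([-np.sin(yw),np.cos(yw),0]); X=np.array([np.cos(yw),np.sin(yw),0])
g=grip0.copy(); g[2]=.122; g+=Y*((a-g)@Y); print("grip",g)
np.savez("rod.npz",g=g,yw=yw)
P,q=pose(g,X,45,30,-1); zt=Rot.from_quat([q[1],q[2],q[3],q[0]]).as_matrix()[:,2]
ctrl.goto(P-zt*.07,q); ctrl.servo_line(P,feed=.1,rot=q); print(ctrl.get_force(),ctrl.get_position()-P)
ctrl.grip(0.0); print(ctrl.get_width(),ctrl.get_force())
ctrl.servo_line(P+[0,0,.09],feed=.08); print(ctrl.get_width(),ctrl.get_force(),ctrl.get_t())
fs={n:grab_frame(n) for n in("wrist","scene","side")}; pickle.dump(fs,open("f3.pkl","wb"))
im=np.hstack([cv2.resize(fs["wrist"]["image"],(400,300)),cv2.resize(fs["side"]["image"][150:330,180:420],(400,300))])
cv2.imwrite("pics/g3.png",im)
```

```text
handle cols at 185,235 [277.81558442 276.42308802]
[0.45173028 0.25779216 0.15      ] [0.55309804 0.29521997 0.033     ] 20.265554860318414
grip [0.47669214 0.26700877 0.122     ]
[0.01174819 0.34715957 0.31370945] [0.00042731 0.00044629 0.00108388]
0.19925830649983098 [-1.20718649 -0.54773113  1.54464837]
0.19972243318690197 [-0.46589252  0.42123107 -2.32394183] 11.2583
```

View pics/g3.png

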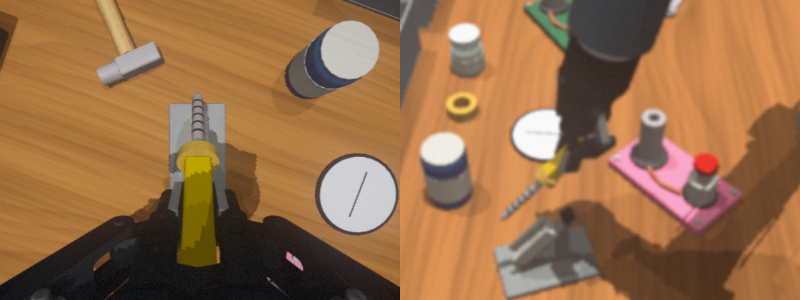

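The rod is held in line, and the side view shows it clear of the rest. I check its pose in the hand across two views, then carry it over the tube.

```bash
cat >> plan.py <<'E'
def rodpts():
    # model of held rod in current tool pose: grip point & rod z
    q=ctrl.get_tool_rot(); R=Rot.from_quat([q[1],q[2],q[3],q[0]]).as_matrix(); p=np.array(ctrl.get_position())
    P,q0=pose(np.zeros(3),np.array([1.,0,0]),45,30,-1); R0=Rot.from_quat([q0[1],q0[2],q0[3],q0[0]]).as_matrix()
    zr=R@R0.T@np.array([-.70711,0,.70711]); return p+.006*R[:,2],zr
E
python3 - <<'E'
from h import *
from plan import *
import pickle
fs=pickle.load(open("f3.pkl","rb")); W,D=fs["wrist"],fs["side"]
g,zr=rodpts()
for n,d,w,s in(("tip",-.13,(277,133),(241.8,280.2)),("collar",-.046,(278.6,220),(268.8,255))):
    print(n,g+zr*d,two(W,w,D,s),proj(W,g+zr*d),proj(D,g+zr*d))
p=np.array(ctrl.get_position()); ctrl.servo_line(p+[0,0,.07],feed=.15)
mouth=np.array([.538,-.304,.101]); a=np.radians(-75); A=np.array([np.cos(a),np.sin(a),0])
ctrl.goto(*pose(mouth+[0,0,.05+.12],A,90,30,-1)); ctrl.dwell(.2)
print(ctrl.get_t(),ctrl.get_width(),ctrl.get_joint_pos())
fs={n:grab_frame(n) for n in("wrist","scene","side")}; pickle.dump(fs,open("f4.pkl","wb"))
g,zr=rodpts(); print(g,zr)
c={}
for n,f in fs.items():
    u=proj(f,g-.13*zr); print(n,"tip",u.round(1),"mouth",proj(f,mouth).round(1)); m=proj(f,mouth)
    x,y=(m*.6+u*.4).astype(int); x=np.clip(x,50,510);y=np.clip(y,75,345); c[n]=cv2.resize(f["image"][y-75:y+75,x-50:x+50],(266,400),interpolation=cv2.INTER_CUBIC); print("origin",x-50,y-75)
cv2.imwrite("pics/i4.png",np.hstack(list(c.values())))
E
```

```text
tip [0.56269947 0.29861136 0.11945544] (array([0.55514578, 0.29538091, 0.12163713]), np.float64(0.0016366349402494194)) [275.94288462 122.72326086] [237.58561503 281.89587984]
collar [0.50702002 0.27808323 0.17890675] (array([0.50166966, 0.27488158, 0.17880745]), np.float64(0.004187883941938024)) [275.55869067 212.0366351 ] [264.88325994 256.22172989]
14.2917 0.2034799364303454 [-0.4889312   0.68377216  0.8869531  -0.43792279 -2.10472132  0.59042414]
[ 0.53817762 -0.30352468  0.27116502] [-1.96731693e-04  1.29468208e-04  1.00000452e+00]
wrist tip [277.6 123.9] mouth [277.9  95. ]
origin 227 31
scene tip [188.5 334.5] mouth [192.  341.4]
origin 140 263
side tip [270.8 120.5] mouth [271.1 131.7]
origin 220 52
```

View pics/i4.png

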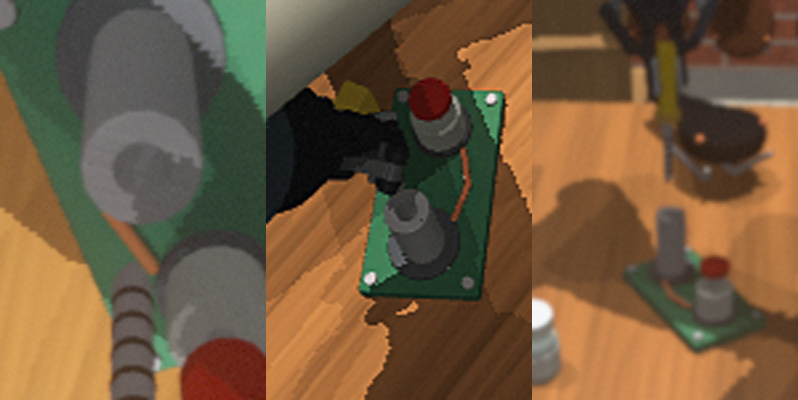

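Run:
```python
from h import *
from plan import *
import pickle
fs=pickle.load(open("f4.pkl","rb")); W,D,S=fs["wrist"],fs["side"],fs["scene"]
g,zr=rodpts()
t,e=two(W,(276.6,131.5),D,(271.1,119.7)); print("tip2",t,e,"model",g-.13*zr)
for z in(.14,.144,.148,.152): print("tip wrist",z,onplane(W,(276.6,131.5),z))
for z in(.14,.144,.148,.152): print("tip side",z,onplane(D,(271.1,119.7),z))
print("mouth W",onplane(W,(281.5,93),.101),"S",onplane(S,(193.4,340.1),.101),"D",onplane(D,(271.9,131.7),.101))
im=W["image"][40:260,200:360]; cv2.imwrite("pics/i5.png",cv2.resize(im,(436,600),interpolation=cv2.INTER_CUBIC))
# project rod axis model points
for d in(-.13,-.1,-.06,-.046): print(d,proj(W,g+zr*d))
q=ctrl.get_tool_rot(); print(Rot.from_quat([q[1],q[2],q[3],q[0]]).as_matrix().round(3)); print(ctrl.get_t())
```

```text
tip2 [ 0.53750343 -0.30047483  0.14579617] 0.0010872308332392647 model [ 0.5382032  -0.30354151  0.14116444]
tip wrist 0.14 [ 0.53707926 -0.29681037  0.14      ]
tip wrist 0.144 [ 0.53774789 -0.2993102   0.144     ]
tip wrist 0.148 [ 0.53841652 -0.30181003  0.148     ]
tip wrist 0.152 [ 0.53908516 -0.30430986  0.152     ]
tip side 0.14 [ 0.53780367 -0.31068894  0.14      ]
tip side 0.144 [ 0.53723035 -0.3037435   0.144     ]
tip side 0.148 [ 0.53665703 -0.29679806  0.148     ]
tip side 0.152 [ 0.53608371 -0.28985262  0.152     ]
mouth W [ 0.53576983 -0.30630433  0.101     ] S [ 0.53837194 -0.30036848  0.101     ] D [ 0.53550976 -0.3040824   0.101     ]
-0.13 [277.56000596 123.89092352]
-0.1 [277.64072857 150.02802935]
-0.06 [277.77714358 194.19772963]
-0.046 [277.83529594 213.02683462]
[[ 0.225 -0.966 -0.13 ]
 [-0.836 -0.26   0.483]
 [-0.5   -0.    -0.866]]
14.4417
```

View pics/i5.png

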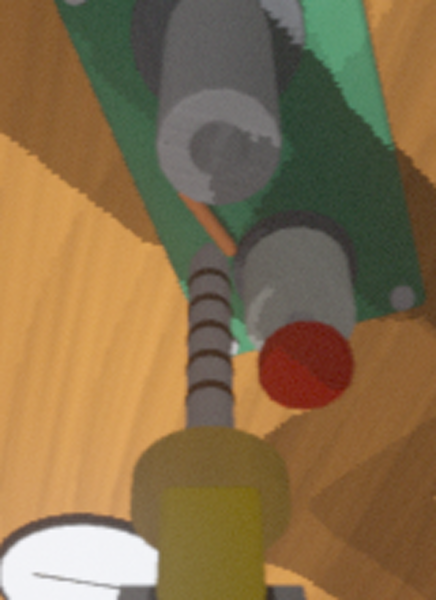

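The wrist crop shows the mouth centre at (280.5,94) and the tip at (276.7,131). The tip is about 4 mm off to +y, and it sits about 5 mm higher than modelled. I shift by that much and go down with force feedback.

```bash
cat > ins.py <<'E'
from h import *
from plan import *
p=np.array(ctrl.get_position()); p+=[-.0014,-.0035,0]; z0=p[2]
ctrl.servo_line(p,feed=.05); ctrl.dwell(.1)
F0=np.array(ctrl.get_force()); print("F0",F0,p)
depth=0
for s in [.030,.008,.006,.006]+[.01]*6+[.004]*7:
    depth+=s; p[2]=z0-depth
    ctrl.servo_line(p,feed=.05); F=np.array(ctrl.get_force())-F0
    print(round(depth,3),round(ctrl.get_position()[2]-p[2],4),F.round(1),np.round(ctrl.get_wrist_torque(),2))
    if F[2]>9: break
    n=np.hypot(F[0],F[1])
    if n>2: p[:2]+=F[:2]/n*min(.0003*n,.0015)
ctrl.dwell(.3)
print(ctrl.get_t(),ctrl.get_width(),ctrl.get_position(),np.array(ctrl.get_force())-F0)
E
python3 ins.py
```

```text
F0 [ 0.23610001  0.31917188 -0.5100632 ] [ 0.53755535 -0.30992117  0.2763617 ]
0.03 0.0002 [-0.5 -0.3 -1.2] [-1.6  -0.37  0.  ]
0.038 -0.0005 [ 0.2 -0.9 -0.5] [-1.62 -0.43 -0.04]
0.044 -0.0005 [ 0.  -1.4 -0.4] [-1.64 -0.38 -0.04]
0.05 -0.0005 [-0.7 -0.5 -1.2] [-1.63 -0.47 -0.02]
0.06 -0.0006 [-0.3 -1.  -0.3] [-1.64 -0.4  -0.03]
0.07 -0.0005 [ 0.2 -0.3  0.1] [-1.64 -0.39  0.03]
0.08 -0.0005 [-0.1 -0.7 -0.1] [-1.63 -0.43 -0.  ]
0.09 -0.0005 [-0.7 -0.6 -0.4] [-1.63 -0.38  0.03]
0.1 -0.0005 [-0.5  0.6 -0.9] [-1.62 -0.49  0.  ]
0.11 -0.0005 [ 0.  -0.4 -1. ] [-1.64 -0.39  0.  ]
0.114 -0.0003 [-0.4 -0.1 -0.5] [-1.61 -0.48 -0.02]
0.118 -0.0003 [-0.4 -0.6 -0.4] [-1.62 -0.41  0.02]
0.122 -0.0004 [-0.9 -0.9  0.1] [-1.69 -0.43 -0.01]
0.126 0.0026 [-0.4 -0.4 10.7] [0.38 0.35 0.03]
19.7833 0.1991621995537833 [ 0.53769228 -0.31015242  0.15298911] [-1.32443509 -0.20814596  9.69156127]
```

Run:
```python
from h import *
import pickle
fs={n:grab_frame(n) for n in("wrist","side","scene")}; pickle.dump(fs,open("f6.pkl","wb"))
cv2.imwrite("pics/s6.png",np.hstack([cv2.resize(fs["wrist"]["image"][20:260,150:410],(400,370)),cv2.resize(fs["side"]["image"][60:190,200:340],(400,370))]))
S=fs["scene"]; print([onplane(S,u,z) for u,z in (((358,215),.1),((299,313),.08))])
from plan import *
for s in(-1,):
  for az in range(-180,180,15):
    a=np.radians(az); A=np.array([np.cos(a),np.sin(a),0]); card=np.array([.525,.036,.005])
    l=ctrl.ik(*pose(card+[0,0,.155]-A*.123,A,0,30,s))
    if l is not None: print(az,(card-A*.123)[:2].round(2),l.round(2))
```

```text
[array([0.65008734, 0.17058002, 0.1       ]), array([ 0.67504496, -0.11672286,  0.08      ])]
-135 [0.61 0.12] [ 0.55  1.14  0.94  0.3  -2.39 -1.23]
-120 [0.59 0.14] [ 0.67  0.98  0.58  0.39 -2.14 -1.16]
-105 [0.56 0.15] [ 0.79  0.84  0.25  0.48 -1.92 -1.11]
-90 [0.52 0.16] [ 0.9   0.7  -0.06  0.57 -1.72 -1.1 ]
-75 [0.49 0.15] [ 1.01  0.55 -0.36  0.69 -1.53 -1.11]
-60 [0.46 0.14] [ 1.11  0.4  -0.66  0.83 -1.36 -1.15]
-45 [0.44 0.12] [ 1.17  0.24 -0.95  1.02 -1.22 -1.19]
30 [ 0.42 -0.03] [-0.63 -0.06 -0.61 -1.27 -0.98 -2.79]
45 [ 0.44 -0.05] [-0.67  0.15 -0.41 -1.16 -1.22 -2.69]
60 [ 0.46 -0.07] [-0.64  0.32 -0.19 -1.06 -1.41 -2.65]
75 [ 0.49 -0.08] [-0.57  0.47  0.05 -0.97 -1.61 -2.63]
90 [ 0.52 -0.09] [-0.48  0.62  0.3  -0.91 -1.8  -2.61]
105 [ 0.56 -0.08] [-0.39  0.76  0.55 -0.86 -2.   -2.6 ]
120 [ 0.59 -0.07] [-0.29  0.9   0.82 -0.83 -2.2  -2.59]
135 [ 0.61 -0.05] [-0.19  1.03  1.11 -0.83 -2.42 -2.59]
150 [ 0.63 -0.03] [-0.09  1.18  1.45 -0.92 -2.67 -2.66]
```

View pics/s6.png

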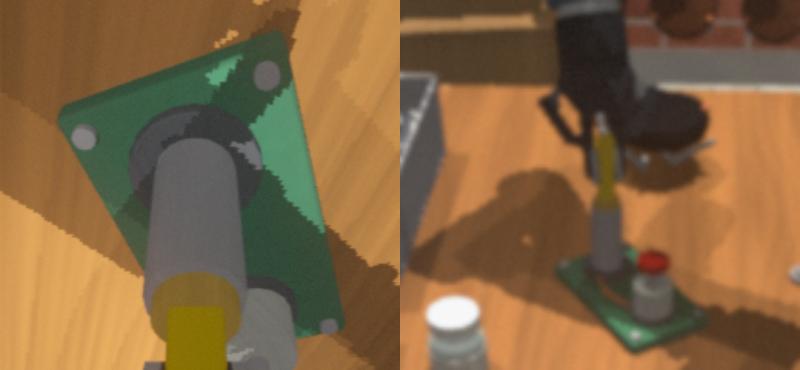

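The collar is seated on the mouth in both views. Next I draw the rod out and carry it to the disc.

Run:
```python
from h import *
from plan import *
import pickle
p=np.array(ctrl.get_position()); ctrl.servo_line(p+[0,0,.05],feed=.08); print(np.array(ctrl.get_force()))
ctrl.servo_line(p+[0,0,.17],feed=.15)
a=np.radians(-90); A=np.array([np.cos(a),np.sin(a),0]); card=np.array([.525,.036,0])
for h in(.26,.165):
    P,q=pose(card+[0,0,h]-A*.123,A,0,30,-1)
    ctrl.goto(P,q) if h>.2 else ctrl.servo_line(P,feed=.1,rot=q)
ctrl.dwell(.5); print(ctrl.get_t(),ctrl.get_width(),ctrl.get_force(),ctrl.get_qvel().round(4))
g,zr=rodpts(); print(g,zr,g-.123*zr)
fs={n:grab_frame(n) for n in("scene","side")}; pickle.dump(fs,open("f7.pkl","wb"))
for n,f in fs.items(): print(n,proj(f,g-.123*zr).round(1),proj(f,g-.04*zr).round(1))
cv2.imwrite("pics/e7.png",np.hstack([cv2.resize(f["image"][130:340,150:430],(400,300)) for f in fs.values()]))
```

```text
[-0.05527563 -0.03878612 -1.23215478]
25.0083 0.1991497732800434 [ 0.01265828 -0.28455259 -1.55974443] [ 0.0003  0.0031 -0.0015  0.001   0.0002  0.002 ]
[0.52501817 0.15900484 0.16506124] [-3.70234506e-05  1.00000455e+00  5.16627538e-05] [0.52502272 0.03600428 0.16505488]
scene [284.8 211.3] [305.3 188.6]
side [266.  183.5] [263.  206.4]
```

View pics/e7.png

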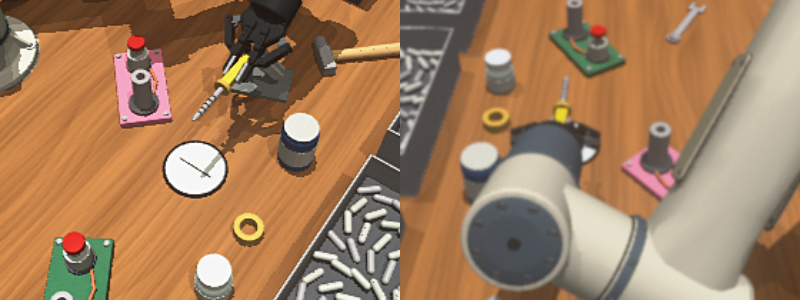

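The tip appears at (286,213) in the scene view and (266,185) in the side view, within about 2 px of the predicted level pose over the disc. Nothing touches the rod, and the bystanders haven't moved. I'm handing in.

Run:
```python
from h import *
import pickle
fs=pickle.load(open("f7.pkl","rb")); print(two(fs["scene"],(285.8,213.3),fs["side"],(266.2,184.6)))
print(ctrl.get_width(),abs(ctrl.get_qvel()).max()); ctrl.job_done(); print(ctrl.get_t())
```

```text
(array([0.52631769, 0.03540141, 0.16022154]), np.float64(0.0036406839845820765))
0.19922921619216874 0.0023617812892654175
the job is handed in; nothing more can be done
the job is handed in; nothing more can be done
```

The job is done and handed in at about 25 s on the robot clock, well under the 61 s limit. No verdict was reported.

- **Plunger:** I pressed it with the closed fingers until it hit its stop (about 15 N, fingertips at 74 mm). I then let it spring back, and the last picture shows it up.
- **Bore check:** I took the rod by the handle and lowered it into the guide tube with almost no side force. The collar came down on the mouth at about 10 N, and pictures from two cameras showed it seated. I then drew the rod out.
- **Final hold:** Triangulating the rod tip from two views puts it at (0.526, 0.035, 0.160) m, about 1 mm horizontally from the disc's centre and 155 mm above it. The gripper width is unchanged and the arm is still. In the last views the rod looks clear of everything and the bystanders look undisturbed.
- **What disagreed:**
  - The rod sits about 5–7 mm further into the hand along its axis than planned. I corrected for this before inserting it.
  - The tip height from the pictures is about 5 mm below the modelled 165 mm, and the two sight lines miss each other by 3.6 mm.
  - I inferred that the rod is level from the tool pose and the tip matching its predicted position, not from measuring the rod's tilt directly.

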